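# Press a bush home with the arbor press

## Task

A bronze bush has been started in the eye of the suspension link under the bench press. Push the press's lever down with a fingertip, without gripping it, until the bush is fully home with its flange seated on the eye; then let the sprung lever come all the way back up and move the hand clear. Leave the other things on the bench where they are.

Things in the scene. Friction and masses are not known exactly. Their poses are not given: they have to be found in the camera images.
- press: Grey cast-iron arbor press bolted to the bench, 295 mm tall. Origin: on the bench under the ram's axis; -x is its open front (mainly to the room's -y), z up. Foot from 90 mm before to 160 mm behind the origin, 120 wide, 34 high. Head z 152 to 237 mm, reaching 41 mm before the ram's axis. The lever is on its -y side; a link's eye stands under the ram, its arm runs 190 mm to +y on a wood block.
- lever_pivot (a point): The lever's hinge axis, in the middle of the bar; 195 mm above the bench, 27 mm behind and 64 mm to the -y side of the press's origin. The frame turns with the lever: its -x points along the bar to the ball, its y is the hinge axis. The lever is a round steel bar, 14 mm thick, that swings in an upright plane.
- lever_ball (a point): Centre of the black ball (32 mm across) on the end of the lever, 210 mm from the hinge axis. The bar between 120 and 190 mm from the hinge axis is free to push on from above.
- lever (a joint): Lever angle, rad: 0 at the upper stop, the bar rising 0.65 above level towards the ball; grows as the ball goes down (level at 0.65). A spring returns it to 0 when let go. Pushing square to the bar at 165 mm takes 2 to 5 N with the ram free, 6 to 10 N while the bush moves; it stops firmly at 1.3 to 1.35, bush home. The ram descends 16 mm per rad.
- bush (a joint): How far the bush has been pressed in, m: 0 with the underside of its flange 16 mm above the eye, 0.016 with the flange seated on the eye. It is a tight fit and stays where it is pressed to.
- bush_top (a point): Centre of the top face of the bush under the ram: a flanged bronze bush, 32 mm across with a 42 mm flange 4 mm thick; this face is 94 mm above the bench when the bush is home.
- spare_bush: A loose bush of the same shape standing flange up on the bench in front of the press, 36 mm tall; origin at the centre of its underside. To be left alone.
- grease_tin: A loose blue tin, 76 mm across and 85 mm tall, behind the press; origin at the centre of its underside. To be left alone.
- hammer: A loose hammer 260 mm long lying on the bench beyond the front of the press; origin at its underside. To be left alone.

How it is judged:
By the outcome, as a careful person would: the job done as asked, in the order asked, and still so for the second after the job is handed in, with the robot touching nothing.
It also fails if it takes over 54 s, if anything falls off the work surface, if the arm or the gripper's body presses on something with over 40 N, if the wrist force passes 120 N, or if a joint passes its speed limit or range.

## Robot

A 7-joint arm with a two-finger parallel gripper is mounted at the origin on the work surface. World frame = base frame: x ahead of the robot, y to its left, z up, the work surface at z = 0. Lengths are in m, angles in rad, forces in N, time in s.
With the tool pointing down it reaches from about 0.4 to 0.875 m from the base axis. Payload 19.3 kg.
Tool frame: the origin (TCP) lies at the very end of the fingers, on their centre line; the grasp point (between the pads) lies 19 mm behind it; z points along the fingers, y is the line along which they close (so a half turn about z gives the same grasp; the last joint's range is limited). The gripper opens to 85 mm and grips with 20 to 120 N. Pads are 22 mm wide; open, the fingers measure 114 mm over their backs; the gripper's body (76 mm by 85 mm) begins 54 mm behind the grasp point. The pads swing forward as they close: fully open they stand 13 mm farther back than shut.
Start: joints at [-1.408, 0.521, -0.036, 1.599, 0.021, 1.021, -0.113], TCP at [0.144, 0.608, 0.231] pointing down, gripper open.
Joint ranges: [-2.91, 2.91], [-0.3, 2.13], [-1.5, 1.42], [0.17, 2.43], [-1.26, 4.41], [0.16, 1.93], [-2.52, 2.52]. Speed limits (rad/s): [1.89, 1.89, 2.39, 2.39, 3.01, 3.01, 3.01].

## Interface

Orientations are given as [roll, pitch, yaw] about the fixed x, y, z axes, in that order (R = Rz(yaw) Ry(pitch) Rx(roll)).
In Python, from workcell import bot gives the robot as it stands. The module is installed in compiled form; this text tells all that it offers.
- The arm moves only by the tool apply_moves, never from a script. Its arguments are lists of equal length, an entry for each row: "claw": the finger opening in m, from 0 to 0.0854; "xyz": the shift along the tool's x, y, z in m, a list of three; "twist": the turn, a rotation vector about the tool's x, y, z in rad, a list of three. A call has 1 to 20 rows; each row shifts and turns the commanded pose from where the row before left it, along the tool's axes as they then stand; what a row does not reach is not made up. A row lasts 1/10 s, in which the tool goes at most 50 mm and 8.59 degrees, less where a joint would pass 70% of its speed; a pose out of reach is approached as far as the arm can. A call with a gripper value outside its range is refused whole. The fingers move at their own pace and stop on an object; "force" is the grip in N (left out, the last holds). Time passes only in rows, so rows that do not move let the fingers close. It gives the time, the measured TCP pose, the force, the opening and the grip force at its end, in the units of the state.
- bot.observe(): the state, without advancing time (a new reading comes with each control period).
- bot.grab_frame(name): name is "scene" or "top"; returns a dict with "img" (400x640x3 uint8, red, green, blue), "vfov" (degrees; the focal length in pixels is half the picture's height over the tangent of half this angle, whatever the lens; pixels are square), "cx", "cy" (the principal point, pixels), "distortion" ([k1, k2, p1, p2, k3] as OpenCV has them; the pictures are not rectified), "view" (4x4, takes a point from world to camera coordinates). Camera axes: x right, y up, looking along -z (the intrinsics and any distortion apply to the point x, -y, -z); pixel columns grow to the right and rows downward; lengths in m; the calibration is good to about 2 mm. A picture is of the moment at which its call begins. There is no depth.
- bot.job_done(): hands the job in; it is judged then, once.
Trained networks look in the newest picture that a camera, given by its name, has taken for a name from the list of things; names that differ only in an ending like _2 or _b are one class to them, and where a whole thing is asked for, a point or a joint stands for the part that bears it (a point fixed in the world has none). Each returns a list of dicts, best first, with "score" (0 to 1); they miss things now and then, are a little off and sometimes report something else, mostly with a low value. They report only what shows in the picture. A call takes as long as a camera call.
- bot.find_in(camera, query): "position" ([x, y, z] in m, in world coordinates, good to about 4 mm: the middle of the surface that is visible of it).
The state is a dict: "clock": time; "qpos": joint angles; "qd": joint speeds; "joint_efforts": joint torques, N m; "position": TCP position; "tool_rot": TCP orientation; "force": force on the tool from outside, world axes, zero at the start; "moment": the same for the moment, N m; "grip_width": finger opening in m; "finger_force": force on a finger pad.
Only numpy, scipy, OpenCV 4.12 (cv2) and the standard library are available. Lean on these libraries where they do the work, as an engineer would, in place of code of your own. Each camera call takes 0.05 s, during which the arm holds its last target. There are 200 camera calls.

## Working session

There is one attempt and no reset: what is moved stays moved. The work goes in short steps, Python scripts to look and compute and a tool call to move; the robot and the scene stay as the last step left them, time stands still between calls to the robot, and variables do not carry over. Pictures are saved under pics/ and viewed, at most 10 in all, crops included, and the job is handed in when it is done.

Besides the shell and the picture viewer there is one more tool, called after "Emit:" as name(argument=value, ...) on one line, values as JSON. apply_moves: Moves the arm, as the interface text tells. Its arguments: {"type":"object","properties":{"claw":{"type":"array"},"xyz":{"type":"array"},"twist":{"type":"array"},"force":{"type":"number"}},"required":["claw","xyz","twist"]}

```bash
mkdir -p pics; python3 - <<'E'
from workcell import bot
import cv2,numpy as np
s=bot.observe()
for k in("clock","position","tool_rot","force","grip_width"):print(k,s[k])
for c in("scene","top"):
    f=bot.grab_frame(c);cv2.imwrite(f"pics/{c}0.png",f["img"][:,:,::-1]);print(c,f["vfov"],f["cx"],f["cy"],f["distortion"],np.round(f["view"],4).tolist())
    for q in("press","lever_pivot","lever_ball","lever","bush_top","spare_bush","grease_tin","hammer"):
        print(q,[(np.round(d["position"],3).tolist(),round(d["score"],2)) for d in bot.find_in(c,q)[:2]])
E
```

```text
clock 0.0
position [0.14413968 0.60780883 0.23072233]
tool_rot [-3.14046064e+00  5.72596457e-05  2.90882006e+00]
force [ 0.38790762 -0.15047913 -0.43894143]
grip_width 0.08513012524441209
scene 50.43927516888681 321.1541306881209 202.45706879639837 [0.03221426 0.         0.         0.         0.        ] [[0.6163, 0.7875, -0.0002, -0.4389], [-0.5846, 0.4576, 0.6699, 0.1404], [0.5276, -0.4128, 0.7424, -1.3184], [0.0, 0.0, 0.0, 1.0]]
press [([0.522, 0.082, 0.127], 0.86)]
lever_pivot [([0.538, 0.008, 0.258], 0.59)]
lever_ball [([0.538, 0.008, 0.259], 0.58)]
lever [([0.537, 0.01, 0.261], 0.78)]
bush_top [([0.497, 0.068, 0.104], 0.43)]
spare_bush [([0.374, -0.098, 0.034], 0.76)]
grease_tin [([0.571, 0.265, 0.072], 0.59)]
hammer [([0.416, -0.216, 0.021], 0.87)]
top 42.86277519251459 319.3415297725456 208.64049848776435 [-0.08126868  0.          0.          0.          0.        ] [[-0.0292, -0.9995, 0.0098, 0.104], [0.9823, -0.0269, 0.1856, -0.5698], [-0.1853, 0.0151, 0.9826, -1.2951], [0.0, 0.0, 0.0, 1.0]]
press [([0.48, 0.104, 0.207], 0.95)]
lever_pivot [([0.533, 0.015, 0.262], 0.7)]
lever_ball [([0.533, 0.011, 0.259], 0.69)]
lever [([0.536, 0.013, 0.258], 0.72)]
bush_top []
spare_bush [([0.365, -0.093, 0.033], 0.71)]
grease_tin [([0.552, 0.277, 0.086], 0.75)]
hammer [([0.401, -0.213, 0.026], 0.87)]
```

View pics/scene0.png

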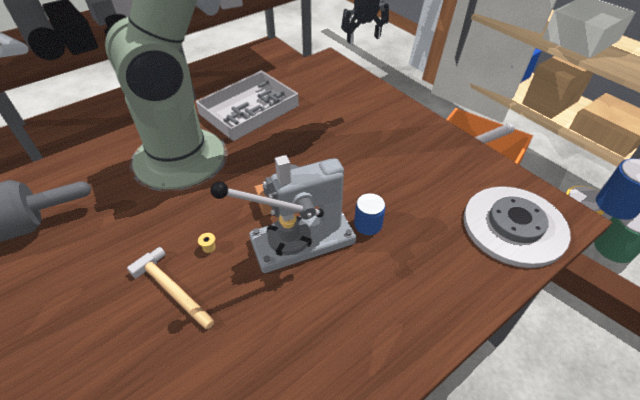

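View pics/top0.png

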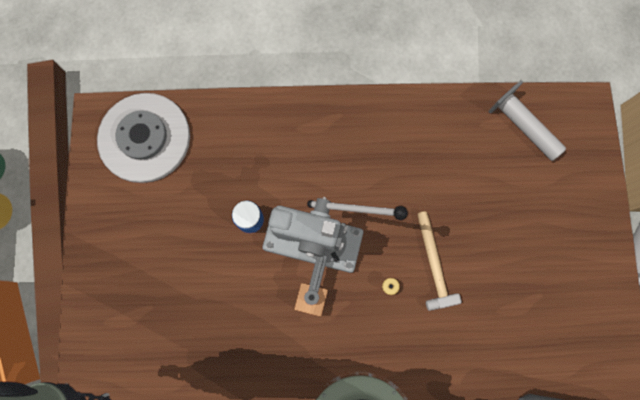

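The scene view shows the ball at (219,190) and the lever hub at about (314,212). The top view shows the ball at (401,213), the hub at (320,205), the spare bush at (391,286) and the tin at (247,216). Next I'll triangulate the lever geometry.

```bash
cat >h.py <<'E'
from workcell import bot
import cv2,numpy as np
def cam(c):
    f=bot.grab_frame(c);fl=200/np.tan(np.radians(f["vfov"])/2)
    return dict(K=np.array([[fl,0,f["cx"]],[0,fl,f["cy"]],[0,0,1]]),D=np.array(f["distortion"]),V=np.diag([1,-1,-1,1])@np.array(f["view"]),img=f["img"])
def ray(C,uv):
    p=cv2.undistortPoints(np.array([[uv]],float),C["K"],C["D"])[0,0]
    R,t=C["V"][:3,:3],C["V"][:3,3];return -R.T@t,R.T@np.array([*p,1])
def atz(C,uv,z):
    o,d=ray(C,uv);return o+d*(z-o[2])/d[2]
def tri(a,b):
    (o,d),(p,e)=a,b;s=np.linalg.lstsq(np.c_[d,-e],p-o,rcond=None)[0];return (o+s[0]*d+p+s[1]*e)/2,np.linalg.norm(o+s[0]*d-p-s[1]*e)
def proj(C,P):
    return cv2.projectPoints(np.array(P,float).reshape(-1,1,3),cv2.Rodrigues(C["V"][:3,:3])[0],C["V"][:3,3],C["K"],C["D"])[0][:,0]
E
python3 - <<'E'
from h import *
S,T=cam("scene"),cam("top")
def blob(C,uv):
    u,v=uv;w=14;g=C["img"][v-w:v+w+1,u-w:u+w+1].max(2);n,l,st,ce=cv2.connectedComponentsWithStats((g<48).astype(np.uint8))
    i=1+np.argmax(st[1:,4]);print(st[i],ce[i]);return ce[i]+[u-w,v-w]
a,b=blob(S,(219,190)),blob(T,(401,213))
B,e=tri(ray(S,a),ray(T,b));print("ball",B,e,atz(S,a,.322),atz(T,b,.322))
# fit yaw & origin: ball z .322; use lever direction via bar points on top image
for uv in((332,206),(360,209),(385,211)):print(uv,atz(T,uv,.3))
# fit yaw: pivot=B-... compare projections
for yaw in np.arange(60,111,5):
    c,s=np.cos(np.radians(yaw)),np.sin(np.radians(yaw))
    P=B+np.array([c,s,0])*.1672;P[2]=.195
    M=(P+B*2)/3
    O=P-.027*np.array([c,s,0])+.064*np.array([-s,c,0]);O[2]=0
    print(yaw,proj(S,P).round(),proj(T,P).round(),proj(T,M).round(1),O.round(3))
cv2.imwrite("pics/crop1.png",cv2.resize(np.hstack([S["img"][140:280,200:360],T["img"][180:320,260:420]])[:,:,::-1],None,fx=2.5,fy=2.5))
E
```

```text
[  6   6  16  16 184] [13.6576087  14.10326087]
[  7   7  13  14 105] [13.2        13.61904762]
ball [ 0.50856665 -0.07864763  0.32174337] 0.00024631702456733663 [ 0.50875228 -0.07884     0.322     ] [ 0.5085693  -0.07848815  0.322     ]
(332, 206) [0.53098006 0.06424809 0.3       ]
(360, 209) [0.52275518 0.00413914 0.3       ]
(385, 211) [ 0.51689379 -0.04965841  0.3       ]
60 [[311. 224.]] [[329. 189.]] [[374.5 204.2]] [0.523 0.075 0.   ]
65 [[310. 219.]] [[326. 195.]] [[373.6 206.1]] [0.51  0.075 0.   ]
70 [[308. 214.]] [[324. 200.]] [[372.9 208.2]] [0.496 0.075 0.   ]
75 [[306. 209.]] [[322. 206.]] [[372.3 210.3]] [0.483 0.073 0.   ]
80 [[303. 204.]] [[321. 212.]] [[371.9 212.4]] [0.47  0.071 0.   ]
85 [[300. 200.]] [[321. 218.]] [[371.8 214.6]] [0.457 0.067 0.   ]
90 [[296. 196.]] [[320. 224.]] [[371.8 216.8]] [0.445 0.062 0.   ]
95 [[292. 192.]] [[321. 230.]] [[372.  218.9]] [0.433 0.055 0.   ]
100 [[288. 189.]] [[322. 236.]] [[372.4 221.1]] [0.421 0.048 0.   ]
105 [[283. 186.]] [[323. 242.]] [[373.  223.2]] [0.41 0.04 0.  ]
110 [[278. 184.]] [[326. 248.]] [[373.7 225.3]] [0.4   0.031 0.   ]
```

View pics/crop1.png

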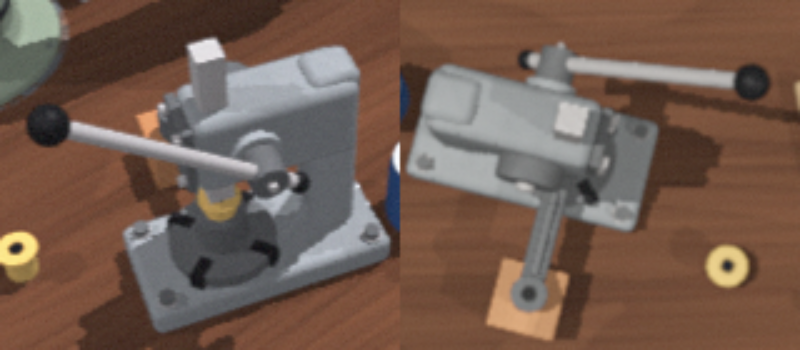

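Emit:
apply_moves(claw=[0,0,0,0,0,0,0,0,0,0,0,0,0,0,0,0], xyz=[[0,0,-0.04],[0,0,-0.04],[0,0,-0.04],[0,0,-0.04],[0,0,-0.03],[-0.045,-0.005,0],[-0.045,-0.005,0],[-0.045,-0.005,0],[-0.045,-0.005,0],[-0.045,-0.005,0],[-0.045,-0.005,0],[-0.045,-0.005,0],[-0.045,-0.005,0],[-0.045,-0.005,0],[-0.045,-0.005,0],[0,0,0]], twist=[[0,0,0],[0,0,0],[0,0,0],[0,0,0],[0,0,0],[0,0,0.08],[0,0,0.08],[0,0,0.08],[0,0,0.08],[0,0,0.08],[0,0,0.08],[0,0,0.08],[0,0,0.08],[0,0,0.08],[0,0,0.08],[0,0,0]])

```text
clock: 2.6
position: [0.4836, 0.317, 0.4219]
tool_rot: [3.141, 0.002, 2.098]
force: [-0.2, 0.5, 0.4]
grip_width: 0.0002
finger_force: 0.0
```

Emit:
apply_moves(claw=[0,0,0,0,0,0,0,0,0,0,0,0], xyz=[[-0.0375,-0.001,0],[-0.0375,-0.001,0],[-0.0375,-0.001,0],[-0.0375,-0.001,0],[-0.0375,-0.001,0],[-0.0375,-0.001,0],[-0.0375,-0.001,0],[-0.0375,-0.001,0],[-0.0375,-0.001,0],[-0.0375,-0.001,0],[0,0,0],[0,0,0]], twist=[[0,0,0.08],[0,0,0.08],[0,0,0.08],[0,0,0.08],[0,0,0.08],[0,0,0.08],[0,0,0.08],[0,0,0.08],[0,0,0.08],[0,0,0.08],[0,0,0],[0,0,0]])

```text
clock: 3.8
position: [0.5354, -0.0385, 0.4215]
tool_rot: [3.141, -0.0, 1.308]
force: [0.7, 1.2, -0.1]
grip_width: -0.0001
finger_force: 0.0
```

```bash
cat >>h.py <<'E'
e=np.array([.2672,.9636,0]);P=np.array([.5533,.0825,.195]);n=np.array([.9636,-.2672,0])
def st():
    s=bot.observe();p=np.array(s["position"]);d=p-P
    print("t",s["clock"],"pos",p.round(4),"yaw",round(s["tool_rot"][2],3),"along",(-d@e).round(4),"lat",(d@n).round(4),"dz",d[2].round(4),"F",np.round(s["force"],1),"q",np.round(s["qpos"],2))
E
python3 - <<'E'
from h import *
st()
E
```

```text
t 3.8 pos [ 0.5354 -0.0385  0.4215] yaw 1.308 along 0.1214 lat 0.0151 dz 0.2265 F [ 0.7  1.2 -0.1] q [-0.49  0.26  0.58  1.57 -0.14  1.36 -0.15]
```

Emit:
apply_moves(claw=[0,0,0,0,0,0], xyz=[[-0.0125,-0.015,0],[0,0,0.03],[0,0,0.03],[0,0,0.03],[0,0,0.01],[0,0,0]], twist=[[0,0,0.008],[0,0,0],[0,0,0],[0,0,0],[0,0,0],[0,0,0]])

```text
clock: 4.4
position: [0.5176, -0.0456, 0.3207]
tool_rot: [-3.14, 0.001, 1.302]
force: [0.1, -0.5, 1.0]
grip_width: 0.0001
finger_force: 0.0
```

```bash
python3 - <<'E'
from h import *
st();S,T=cam("scene"),cam("top")
cv2.imwrite("pics/crop2.png",cv2.resize(np.hstack([S["img"][100:240,180:340],T["img"][160:300,280:440]])[:,:,::-1],None,fx=2.5,fy=2.5))
E
```

```text
t 4.4 pos [ 0.5176 -0.0456  0.3207] yaw 1.302 along 0.133 lat -0.0001 dz 0.1257 F [ 0.1 -0.5  1. ] q [-0.47  0.3   0.57  1.78 -0.17  1.12 -0.11]
```

View pics/crop2.png

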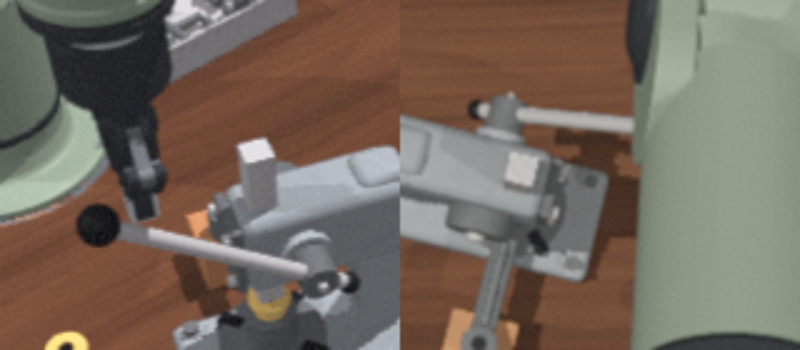

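The fingertip, at about (143,215) in the left crop, sits directly above the bar and inboard of the ball. I'll start the push from here.

Emit:
apply_moves(claw=[0,0,0,0,0,0,0,0,0,0,0], xyz=[[-0.003,0,0.008],[-0.003,0,0.008],[-0.003,0,0.008],[-0.003,0,0.008],[-0.002,0,0.008],[-0.002,0,0.008],[-0.002,0,0.008],[-0.002,0,0.008],[-0.002,0,0.008],[-0.002,0,0.008],[0,0,0]], twist=[[0,0,0],[0,0,0],[0,0,0],[0,0,0],[0,0,0],[0,0,0],[0,0,0],[0,0,0],[0,0,0],[0,0,0],[0,0,0]])

```text
clock: 5.6
position: [0.5112, -0.0705, 0.2406]
tool_rot: [3.142, 0.001, 1.3]
force: [-0.2, -1.0, 5.7]
grip_width: -0.0003
finger_force: 2.5
```

```bash
python3 - <<'E'
from h import *
st();S=cam("scene")
cv2.imwrite("pics/crop3.png",cv2.resize(S["img"][120:280,180:380][:,:,::-1],None,fx=3,fy=3))
E
```

```text
t 5.6 pos [ 0.5112 -0.0705  0.2406] yaw 1.3 along 0.1587 lat 0.0003 dz 0.0456 F [-0.2 -1.   5.7] q [-0.39  0.38  0.54  1.89 -0.24  0.93 -0.01]
```

View pics/crop3.png

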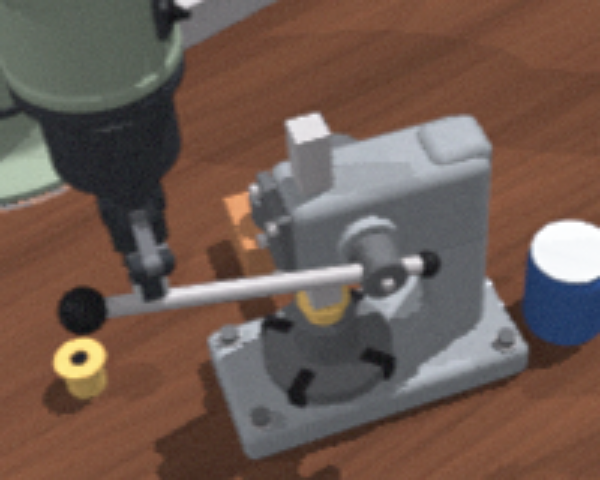

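The tip rests on the bar at crop (150,292) and the lever is going down without slipping, so I'll continue.

Emit:
apply_moves(claw=[0,0,0,0,0,0,0,0,0,0,0,0], xyz=[[0,0,0.008],[0,0,0.008],[0,0,0.008],[0,0,0.008],[0,0,0.008],[0,0,0.008],[0.001,0,0.008],[0.002,0,0.008],[0.002,0,0.008],[0.002,0,0.008],[0.003,0,0.008],[0,0,0]], twist=[[0,0,0],[0,0,0],[0,0,0],[0,0,0],[0,0,0],[0,0,0],[0,0,0],[0,0,0],[0,0,0],[0,0,0],[0,0,0],[0,0,0]])

```text
clock: 6.85
position: [0.5139, -0.0615, 0.1526]
tool_rot: [3.141, 0.002, 1.299]
force: [-0.4, -8.3, 5.6]
grip_width: 0.0001
finger_force: 3.9
```

```bash
python3 - <<'E'
from h import *
st()
E
```

```text
t 6.85 pos [ 0.5139 -0.0615  0.1526] yaw 1.299 along 0.1493 lat 0.0005 dz -0.0424 F [-0.4 -8.3  5.6] q [-0.34  0.51  0.47  1.97 -0.33  0.74  0.05]
```

Emit:
apply_moves(claw=[0,0,0,0,0,0,0,0], xyz=[[0.003,0,0.005],[0.003,0,0.005],[0.003,0,0.005],[0.003,0,0.005],[0.003,0,0.005],[0.002,0,0.004],[0.002,0,0.004],[0,0,0]], twist=[[0,0,0],[0,0,0],[0,0,0],[0,0,0],[0,0,0],[0,0,0],[0,0,0],[0,0,0]])

```text
clock: 7.65
position: [0.519, -0.0437, 0.1199]
tool_rot: [3.141, 0.002, 1.299]
force: [-0.3, -12.7, 3.4]
grip_width: -0.0003
finger_force: 5.0
```

```bash
python3 - <<'E'
from h import *
st();S=cam("scene")
cv2.imwrite("pics/crop4.png",cv2.resize(S["img"][120:280,180:380][:,:,::-1],None,fx=3.5,fy=3.5))
E
```

```text
t 7.65 pos [ 0.519  -0.0437  0.1199] yaw 1.299 along 0.1308 lat 0.0006 dz -0.0751 F [ -0.3 -12.7   3.4] q [-0.35  0.56  0.44  1.99 -0.37  0.67  0.05]
```

View pics/crop4.png

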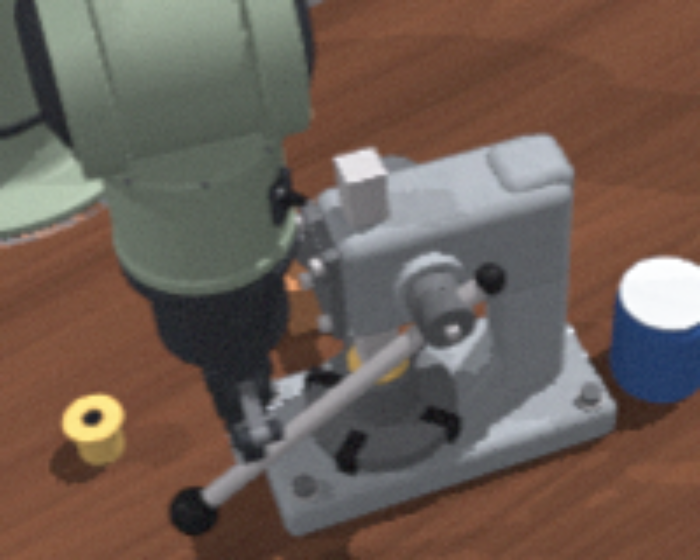

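The lever is at about 1.25, the hand is clear of the head by a small gap, and the bush is nearly home. I'll finish with small steps, mostly downward.

Emit:
apply_moves(claw=[0,0,0,0,0], xyz=[[0,0,0.003],[0.001,0,0.003],[0,0,0.003],[0,0,0.003],[0,0,0]], twist=[[0,0,0],[0,0,0],[0,0,0],[0,0,0],[0,0,0]])

```text
clock: 8.2
position: [0.5198, -0.0414, 0.1084]
tool_rot: [3.14, 0.0, 1.3]
force: [-0.0, -2.6, 11.0]
grip_width: -0.0
finger_force: 4.9
```

```bash
python3 - <<'E'
from h import *
st()
E
```

```text
t 8.2 pos [ 0.5198 -0.0414  0.1084] yaw 1.3 along 0.1283 lat 0.0008 dz -0.0866 F [-0.  -2.6 11. ] q [-0.34  0.58  0.42  1.99 -0.38  0.65  0.06]
```

Emit:
apply_moves(claw=[0,0,0,0], xyz=[[0,0,0.002],[0,0,0.002],[0,0,0.001],[0,0,0]], twist=[[0,0,0],[0,0,0],[0,0,0],[0,0,0]])

```text
clock: 8.6
position: [0.52, -0.0414, 0.1041]
tool_rot: [3.14, -0.0, 1.3]
force: [-4.5, -2.4, 24.8]
grip_width: -0.0002
finger_force: 10.6
```

Emit:
apply_moves(claw=[0,0,0,0], xyz=[[0,0,0.001],[0,0,0.001],[0,0,0],[0,0,0]], twist=[[0,0,0],[0,0,0],[0,0,0],[0,0,0]])

```text
clock: 9.0
position: [0.5201, -0.0419, 0.1024]
tool_rot: [3.139, -0.0, 1.299]
force: [-3.3, -3.6, 28.9]
grip_width: 0.0004
finger_force: 12.6
```

```bash
python3 - <<'E'
from h import *
st();S=cam("scene")
cv2.imwrite("pics/crop5.png",cv2.resize(S["img"][160:270,220:340][:,:,::-1],None,fx=5,fy=5))
o=P-.027*e-.064*n;o[2]=.094
print("bush_top home px",proj(S,o),[(np.round(d["position"],3),d["score"]) for d in bot.find_in("scene","bush_top")[:2]],[(np.round(d["position"],3),d["score"]) for d in bot.find_in("scene","lever_ball")[:2]])
for th in(-.6,-.65,-.7):print(th,proj(S,P-.21*np.cos(th)*e+[0,0,.21*np.sin(th)]))
E
```

```text
t 9.0 pos [ 0.5201 -0.0419  0.1024] yaw 1.299 along 0.1287 lat 0.0013 dz -0.0926 F [-3.3 -3.6 28.9] q [-0.34  0.59  0.42  2.   -0.39  0.63  0.06]
bush_top home px [[286.93398373 221.61316031]] [] [(array([0.546, 0.046, 0.171]), 0.84)]
-0.6 [[235.53041334 266.0965    ]]
-0.65 [[238.73159216 267.31212602]]
-0.7 [[242.03869421 268.37158665]]
```

View pics/crop5.png

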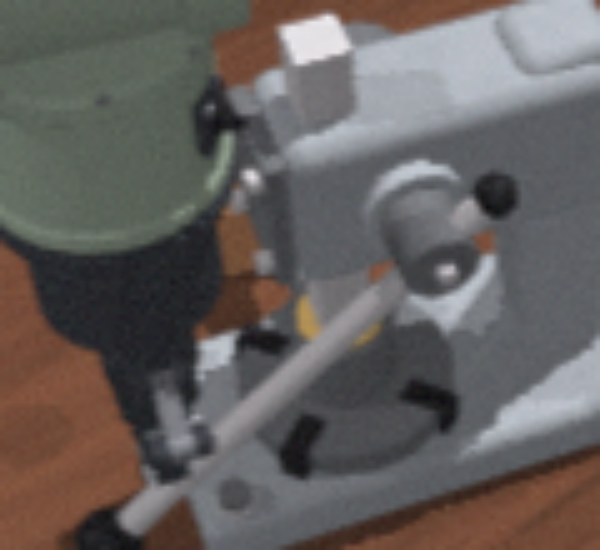

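Emit:
apply_moves(claw=[0,0,0,0], xyz=[[0,0,0.001],[0,0,0.0005],[0,0,0],[0,0,0]], twist=[[0,0,0],[0,0,0],[0,0,0],[0,0,0]])

```text
clock: 9.55
position: [0.5203, -0.0415, 0.1011]
tool_rot: [3.139, -0.001, 1.3]
force: [-4.4, -1.6, 35.5]
grip_width: -0.0001
finger_force: 14.8
```

```bash
python3 - <<'E'
from h import *
st();S=cam("scene")
g=S["img"][250:285,225:260].max(2);n_,l,s_,c=cv2.connectedComponentsWithStats((g<48).astype(np.uint8));i=1+np.argmax(s_[1:,4]);print(s_[i],c[i]+[225,250])
E
```

```text
t 9.55 pos [ 0.5203 -0.0415  0.1011] yaw 1.3 along 0.1283 lat 0.0013 dz -0.0939 F [-4.4 -1.6 35.5] q [-0.33  0.59  0.41  2.   -0.39  0.63  0.06]
[ 11  12  14  13 121] [241.48760331 268.85950413]
```

The force is now 35 N, and the ball position gives a lever angle of about 1.34, so it is on its stop. I'll retrace the arc upward so the lever follows the finger back.

Emit:
apply_moves(claw=[0,0,0,0,0,0,0,0,0,0,0,0,0,0,0,0,0,0,0,0], xyz=[[-0.003,0,-0.0105],[-0.004,0,-0.0105],[-0.004,0,-0.0105],[-0.004,0,-0.0105],[-0.004,0,-0.0105],[-0.003,0,-0.0105],[-0.003,0,-0.0105],[-0.003,0,-0.0105],[0,0,-0.0105],[0,0,-0.0105],[0,0,-0.0105],[0,0,-0.0105],[0.001,0,-0.0105],[0.001,0,-0.0105],[0.001,0,-0.0105],[0.002,0,-0.0105],[0.004,0,-0.0105],[0.004,0,-0.0105],[0.004,0,-0.0105],[0.004,0,-0.0105]], twist=[[0,0,0],[0,0,0],[0,0,0],[0,0,0],[0,0,0],[0,0,0],[0,0,0],[0,0,0],[0,0,0],[0,0,0],[0,0,0],[0,0,0],[0,0,0],[0,0,0],[0,0,0],[0,0,0],[0,0,0],[0,0,0],[0,0,0],[0,0,0]])

```text
clock: 11.6
position: [0.5176, -0.047, 0.3106]
tool_rot: [-3.142, 0.0, 1.301]
force: [-0.2, 2.4, 0.5]
grip_width: 0.0001
finger_force: 0.6
```

Emit:
apply_moves(claw=[0,0,0,0,0,0,0,0,0,0,0,0,0], xyz=[[0,0,-0.02],[0,0,-0.03],[0,0,-0.03],[0,0,-0.03],[0.04,0,0],[0.04,0,0],[0.04,0,0],[0.04,0,0],[0.04,0,0],[0.04,0,0],[0.04,0,0],[0.04,0,0],[0,0,0]], twist=[[0,0,0],[0,0,0],[0,0,0],[0,0,0],[0,0,-0.08],[0,0,-0.08],[0,0,-0.08],[0,0,-0.08],[0,0,-0.08],[0,0,-0.08],[0,0,-0.08],[0,0,-0.08],[0,0,0]])

```text
clock: 12.9
position: [0.5121, 0.2726, 0.4194]
tool_rot: [-3.14, -0.001, 1.95]
force: [-0.5, -0.1, -0.1]
grip_width: -0.0
finger_force: 0.0
```

```bash
python3 - <<'E'
from h import *
st();S,T=cam("scene"),cam("top")
def blob(C,uv):
    u,v=uv;w=14;g=C["img"][v-w:v+w+1,u-w:u+w+1].max(2);n,l,s,ce=cv2.connectedComponentsWithStats((g<48).astype(np.uint8))
    i=1+np.argmax(s[1:,4]);return ce[i]+[u-w,v-w]
print("ball px",blob(S,(219,190)),"was 218.66,190.10")
for q in("spare_bush","grease_tin","hammer"):print(q,[np.round(d["position"],3).tolist() for d in bot.find_in("scene",q)[:1]])
cv2.imwrite("pics/crop6.png",cv2.resize(S["img"][150:270,200:360][:,:,::-1],None,fx=4.8,fy=4.8,interpolation=2))
E
```

```text
t 12.9 pos [0.5121 0.2726 0.4194] yaw 1.95 along -0.1722 lat -0.0905 dz 0.2244 F [-0.5 -0.1 -0.1] q [-0.83  0.33  0.34  1.45 -0.11  1.38 -0.11]
ball px [218.99411765 190.47058824] was 218.66,190.10
spare_bush [[0.372, -0.099, 0.035]]
grease_tin [[0.573, 0.266, 0.076]]
hammer [[0.418, -0.218, 0.023]]
```

View pics/crop6.png

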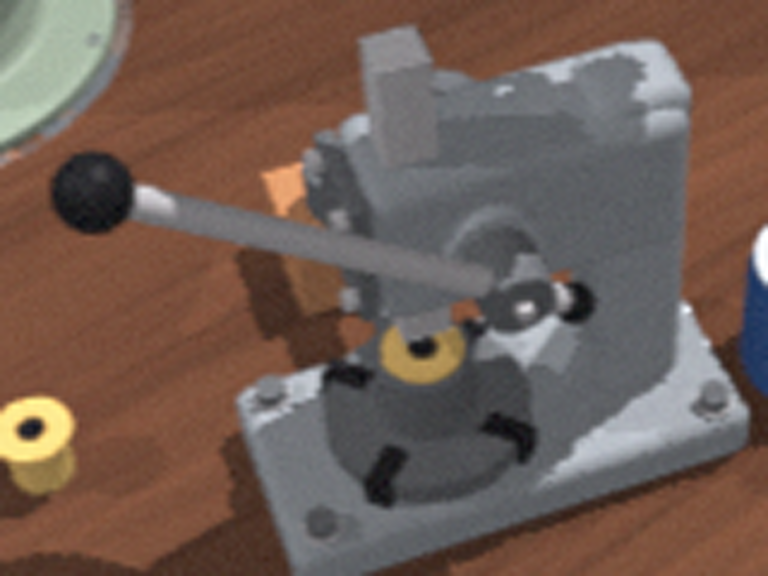

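The bush top is at crop (422,347), which is image (288,222). That matches the predicted home position (287,222), and the flange sits flat on the eye. The lever ball is back at its starting pixel, the other things haven't moved and the hand is clear, so I'll hand it in.

```bash
python3 -c "
from workcell import bot
print(bot.job_done())"
```

```text
the job is handed in; nothing more can be done
None
```

The bush is pressed fully home with its flange on the eye, the lever is back at its upper stop, the hand is clear, nothing else moved, and the job was handed in at about 13 s.

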